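# Refit a clip-in heat sink on a two-way radio

## Robot

A 7-joint arm with a two-finger parallel gripper is mounted at the origin on the work surface. World frame = base frame: x ahead of the robot, y to its left, z up, the work surface at z = 0. Lengths are in m, angles in rad, forces in N, time in s.
With the tool pointing down it reaches from about 0.4 to 0.9 m from the base axis. Payload 5.5 kg.
Tool frame: the origin (TCP) lies midway between the tips of the shut fingers; the grasp point (between the pads) lies 19 mm behind it (manip.grip_depth is the distance from the TCP to the grasp point, in m); z points along the fingers, y is the line along which they close (so a half turn about z gives the same grasp; the last joint's range is limited). The gripper opens to 92 mm and grips with 3 to 60 N. Pads are 19 mm wide; open, the fingers measure 130 mm over their backs; the gripper's body (75 mm by 190 mm) begins 47 mm behind the grasp point.
Start: joints at [-1.031, 0.501, -0.427, 1.55, 0.221, 1.138, -0.21], TCP at [0.178, 0.625, 0.227] pointing down, gripper open.
Joint ranges: [-2.88, 2.88], [-0.31, 2.03], [-1.54, 1.56], [0.2, 2.42], [-1.41, 4.55], [0.19, 2.02], [-2.57, 2.57]. Speed limits (rad/s): [2.57, 2.57, 3.14, 3.14, 3.14, 3.14, 3.14].

## Interface

Orientations are given as a unit quaternion [x, y, z, w].
In Python, from bench import manip, effector, viewer gives the robot as it stands. Calls block until the motion is done:
- manip.move_pose(position, orientation): joint-space move of the TCP to a pose.
- manip.servo_line(position, ori=None, vel=0.15): straight line of the TCP; ori=None keeps the orientation; vel is the mean speed in m/s.
- manip.movej(angles): joint-space move.
- effector.open_jaws() and effector.close(f_grip=None): open the fingers fully, or close them until they stop; f_grip is the grip in N (None keeps the last).
- manip.sleep(seconds).
- manip.solve_ik(position, orientation): joint angles nearest the present ones, or None.
- viewer.get_image(name): name is "scene" or "top" or "wrist"; returns the picture (400x640x3 uint8, red, green, blue); there is no depth.
- viewer.get_calibration(name): a dict with "vfov" (degrees; the focal length in pixels is half the picture's height over the tangent of half this angle, whatever the lens; pixels are square), "cx", "cy" (the principal point, pixels), "dist_coeffs" ([k1, k2, p1, p2, k3] as OpenCV has them; the pictures are not rectified), "eye" and "attitude" of the camera in the world. Camera axes: x right, y down, z forward; pixel columns grow to the right and rows downward; lengths in m; the calibration is good to about 2 mm. A picture is of the moment at which its call begins: read the wrist's pose just before it. get_calibration takes no time and is no camera call; for the wrist camera it gives the pose at the moment of the call.
A pose or a line that the arm cannot do raises manip.PlanningError and nothing moves.
- manip.hand_in(): hands the job in; it is judged then, once.
Readings, each from a call of its own:
- manip.current_clock(): time.
- manip.current_q(): joint angles.
- manip.current_joint_velocities(): joint speeds.
- manip.current_tau(): joint torques, N m.
- manip.current_tool_pos(): TCP position.
- manip.current_tcp_rot(): TCP orientation.
- manip.current_force(): force on the tool from outside, world axes, zero at the start.
- manip.current_wrist_torque(): the same for the moment, N m.
- manip.current_finger_gap(): finger opening in m.
- manip.current_gripper_force(): force on a finger pad.
Only numpy, scipy, OpenCV 4.12 (cv2) and the standard library are available. Lean on these libraries where they do the work, as an engineer would, in place of code of your own. Each camera call takes 0.05 s, during which the arm holds its last target. There are 200 camera calls.

## Task

Refit the finned heat sink on the opened radio: slide its two ears down into the clip-lined slots of the bracket over the output transistor until it sits flat and fully home on the transistor, then let go. Push just firmly enough to slide it past the spring clips and feel it bottom, but press gently, as the transistor under it is brittle, and leave the other things on the bench alone.

Things in the scene. Friction and masses are not known exactly. Their poses are not given: they have to be found in the camera images.
- heatsink: Loose bare-aluminium heat sink, 0.10 to 0.17 kg, lying on the bench, fins up. Origin: centre of its flat underside; z up, y along the fins and ears, x across. Base plate 46 (x) x 64 (y) x 6 mm. On it 5 fins, 2.8 mm thick, 64 mm long, tops 35 mm above the underside; outer faces of the outer fins 40 mm apart: grip here, closing along x. Same either way round.
- ear_a (a point): Underside of the ear at the +y end of the heat sink, 40 mm from its origin, 2 mm in from the ear's tip. Each ear is a flat tongue level with the base plate: 12 mm wide (x), 6 mm thick, sticking out 10 mm. Over both ears the heat sink is 84 mm long.
- ear_b (a point): The same point on the equal ear at the -y end of the heat sink.
- bracket: Dark steel bracket on the radio's circuit board. Origin: centre of the seat (top of the transistor), 42 mm above the bench unpressed; z up, y from slot to slot. Two posts, 27 mm wide in x, y = 34 to 48 mm either side, 27 mm high above the seat, each with a slot open upwards and towards the other. Home, the heat sink's origin lies on this origin with the y axes in line (either way round).
- slot_left (a point): Centre of the mouth of the slot at the bracket's +y side, y = 40 and z = 28 mm in its frame. Slot: 19 mm wide in x between steel cheeks, 88 mm from back wall to back wall over both slots (lip flared out at the top); floor 2 mm below the seat, so the ear never reaches it. Two copper leaves line it: 20 mm apart at the mouth, 12 mm at z = 22, 9 mm from z = 14 mm down.
- slot_right (a point): The same point on the equal slot at the -y side. Each of the four leaves is sprung, gives about 1.5 N/mm sideways and moves out up to 3.5 mm. Pushing the ears down, the force grows to 10-20 N as their undersides go from z = 22 to 14 mm, then stays at 8-16 N right down to the seat, where it rises sharply. The clips hold the heat sink wherever it is left: stopped short, it stays short.
- transistor: Output transistor between the posts: brass flange, flat ceramic lid 26 (x) x 42 (y) mm. Origin: centre of the lid's top, axes as the bracket's. The heat sink's underside comes to rest on this lid. It is brittle: the heat sink must not press on it with more than 25 N.
- radio: Two-way radio, cover off, fixed on the bench: steel tray 230 (x) x 190 mm (y), side walls 48 mm high, black front panel with knobs on its +x side, 60 mm high. Origin: centre of its underside, z up. Inside, 30 mm above the bench, the circuit board with parts up to 46 mm and the bracket at (-55, 0, 42) mm. The board is on rubber mounts: pushed, it sinks about 1 mm per 5 N, and springs back.
- microphone: Bystander: black hand microphone, 92 x 58 x 31 mm with a button on one side, loose on the bench. Origin: centre of its underside.
- screwdriver: Bystander: screwdriver with black handle, 170 mm long along its x, loose on the bench. Origin: beneath its middle, at bench level.
- paste_jar: Bystander: small white screw-top jar, 42 mm across and 42 mm high, loose on the bench. Origin: centre of its underside.
Not all that is in view belongs to the job. Of the things shaped like the heatsink, the aluminium one is meant.

How it is judged:
By the outcome, as a careful person would: the job done as asked, in the order asked, and still so for the second after the job is handed in, with the robot touching nothing.
It also fails if it takes over 64 s, if anything falls off the work surface, if the arm or the gripper's body presses on something with over 40 N, if the wrist force passes 120 N, or if a joint passes its speed limit or range.

## Working session

There is one attempt and no reset: what is moved stays moved. The work goes in short steps, each a Python script; the robot and the scene stay as the last script left them, time stands still between calls to the robot, and variables do not carry over. Pictures are saved under pics/ and viewed, at most 10 in all, crops included, and the job is handed in when it is done.

```bash
mkdir -p pics; ls
python3 - <<'E'
from bench import manip, effector, viewer
import cv2
for n in ("scene","top"):
    c=viewer.get_calibration(n); print(n,c)
    cv2.imwrite(f"pics/{n}0.png",viewer.get_image(n)[:,:,::-1])
print(viewer.get_calibration("wrist")); print(manip.current_clock(), manip.current_tcp_rot(), manip.current_tool_pos(), manip.current_force())
E
```

```text
pics
scene {'vfov': 44.39115038616632, 'cx': 317.1926474163926, 'cy': 197.35761681342822, 'dist_coeffs': array([-0.06815125,  0.        ,  0.        ,  0.        ,  0.        ]), 'eye': array([ 1.16052604, -0.09949653,  1.02246894]), 'attitude': array([ 0.74719362,  0.59900155, -0.1862616 , -0.21955739])}
top {'vfov': 49.322893376165595, 'cx': 316.51492117595427, 'cy': 203.81460429143215, 'dist_coeffs': array([0.00041569, 0.        , 0.        , 0.        , 0.        ]), 'eye': array([0.47736374, 0.00774199, 1.08342145]), 'attitude': array([-0.69664009,  0.71553683, -0.03695493,  0.03652334])}
{'vfov': 64.78982240724424, 'cx': 316.47773659215966, 'cy': 198.44994449287273, 'dist_coeffs': array([-0.04250193,  0.        ,  0.        ,  0.        ,  0.        ]), 'eye': array([0.09716154, 0.6464062 , 0.38331814]), 'attitude': array([0.78797147, 0.59585823, 0.09263146, 0.1243919 ])}
0.1 [ 1.37940627e-01  9.90440113e-01 -8.63513115e-04 -1.42390739e-04] [0.17752481 0.62463403 0.22577274] [-0.86793305 -0.49256419 -0.41719304]
```

View pics/top0.png

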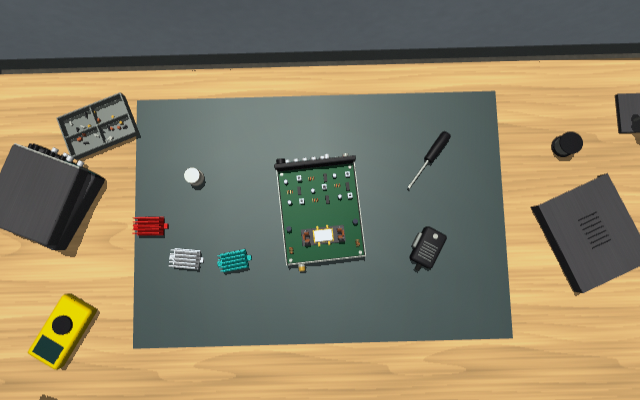

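View pics/scene0.png

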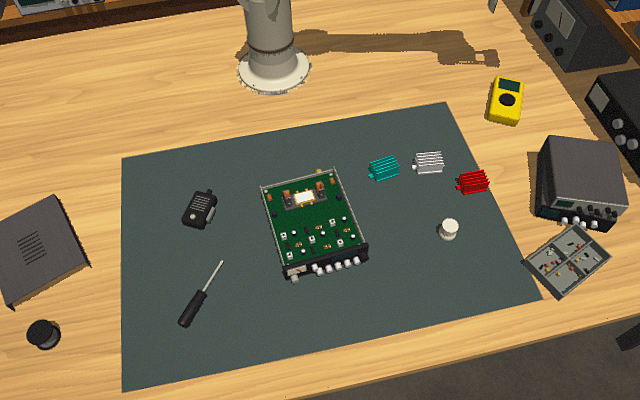

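The top view shows three finned heat sinks: red at (150,226), silver at (186,259) and teal at (234,261). The silver one fits, since it alone is bare aluminium. The bracket, with its bright lid, is at about (323,236). In the scene view the silver one is at (429,162) and the lid at (303,198). I'll triangulate these coarsely, then look closer with the wrist camera.

```bash
cat > h.py <<'E'
from bench import manip, effector, viewer
import numpy as np, cv2
from scipy.spatial.transform import Rotation as R
def cam(n):
    c=viewer.get_calibration(n); f=200/np.tan(np.radians(c["vfov"]/2))
    K=np.array([[f,0,c["cx"]],[0,f,c["cy"]],[0,0,1]])
    return dict(K=K,d=c["dist_coeffs"],e=np.array(c["eye"]),R=R.from_quat(c["attitude"]).as_matrix())
def rays(c,px):
    u=cv2.undistortPoints(np.float64(px).reshape(-1,1,2),c["K"],c["d"]).reshape(-1,2)
    r=np.c_[u,np.ones(len(u))]@c["R"].T
    return r/np.linalg.norm(r,axis=1,keepdims=True)
def plane(c,px,z):
    r=rays(c,px); return c["e"]+r*((z-c["e"][2])/r[:,2])[:,None]
def tri(cs,pxs):
    A=np.zeros((3,3));b=np.zeros(3)
    for c,p in zip(cs,pxs):
        r=rays(c,[p])[0]; M=np.eye(3)-np.outer(r,r); A+=M; b+=M@c["e"]
    x=np.linalg.solve(A,b)
    return x,[np.linalg.norm(np.cross(x-c["e"],rays(c,[p])[0]))*1e3 for c,p in zip(cs,pxs)]
def proj(c,X):
    Rt=c["R"].T
    return cv2.projectPoints(np.float64(X).reshape(-1,1,3),cv2.Rodrigues(Rt)[0],-Rt@c["e"],c["K"],c["d"])[0].reshape(-1,2)
def down(yaw):  # tool z down, tool y at world angle yaw
    y=np.array([np.cos(yaw),np.sin(yaw),0]); z=np.array([0,0,-1.]); return R.from_matrix(np.c_[np.cross(y,z),y,z])
def snap(name):
    c=cam("wrist"); im=viewer.get_image("wrist")[:,:,::-1].copy()
    cv2.imwrite(f"pics/{name}.png",im); np.savez(f"pics/{name}.npz",**c); return c,im
E
python3 - <<'E'
from h import *
ct,cs=cam("top"),cam("scene")
for a,b in (((186,259),(429,162)),((323,236),(303,198))): print(tri([ct,cs],[a,b]))
c=cam("wrist"); Rt=R.from_quat(manip.current_tcp_rot()).as_matrix(); p=manip.current_tool_pos()
print("cam in tool",Rt.T@(c["e"]-p),(Rt.T@c["R"]).round(3).tolist())
t=cv2.imread("pics/top0.png"); s=cv2.imread("pics/scene0.png")
cv2.imwrite("pics/crop.png",np.hstack([cv2.resize(t[205:285,130:260],(780,480))[:, :780]]))
# candidate view joints
for X in ((0.45,0.33),(0.46,0.0)):
  for yaw in (0,np.pi,):
    for z in (0.1,0.15):
      q=manip.solve_ik([X[0],X[1],z],down(yaw).as_quat()); print(X,yaw,z,None if q is None else np.round(q,2))
E
```

```text
(array([0.46279666, 0.33032476, 0.01309546]), [np.float64(2.8718966959924903), np.float64(2.8718966959925893)])
(array([ 0.5088379 , -0.00815834,  0.02728526]), [np.float64(0.19051416000458005), np.float64(0.1905141600045886)])
cam in tool [ 0.08326105 -0.00129083 -0.15753973] [[0.001, -0.952, -0.306], [1.0, 0.001, -0.0], [0.001, -0.306, 0.952]]
(0.45, 0.33) 0 0.1 [-0.6   0.47 -0.1   1.89  0.06  0.78 -0.73]
(0.45, 0.33) 0 0.15 [-0.6   0.4  -0.1   1.86  0.05  0.88 -0.72]
(0.45, 0.33) 3.141592653589793 0.1 [-0.15  0.56 -0.68  1.88  0.46  0.86  2.08]
(0.45, 0.33) 3.141592653589793 0.15 [-0.13  0.49 -0.7   1.85  0.38  0.94  2.14]
(0.46, 0.0) 0 0.1 [-0.16  0.32  0.12  2.13 -0.06  0.69 -0.  ]
(0.46, 0.0) 0 0.15 [-0.17  0.24  0.13  2.1  -0.04  0.81 -0.02]
(0.46, 0.0) 3.141592653589793 0.1 [-1.06  0.81  1.36  2.16 -0.97  1.04 -2.3 ]
(0.46, 0.0) 3.141592653589793 0.15 [-1.1   0.63  1.37  2.12 -0.75  1.02 -2.47]
```

View pics/crop.png

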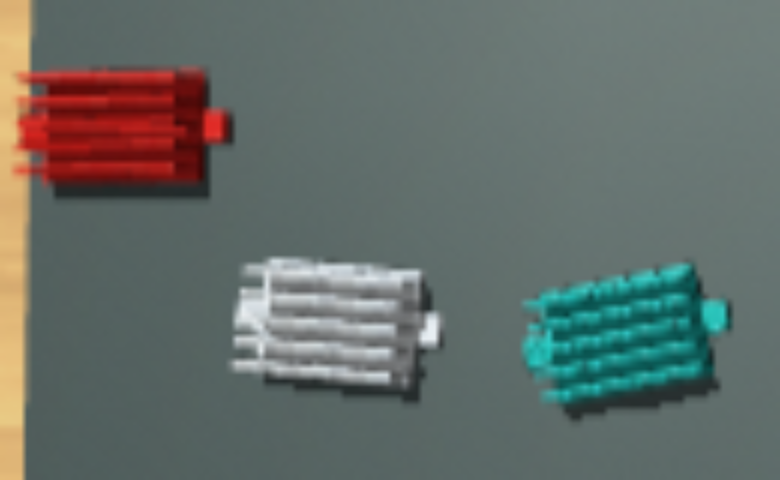

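The enlarged crop confirms it: the silver bare-aluminium sink is in the middle at crop (340,325), with red and teal to either side. Next I'll take two wrist views of it.

Run:
```python
from h import *
q=down(0).as_quat()
manip.move_pose([0.46,0.37,0.15],q); manip.sleep(.2); c1,i1=snap("hs1")
manip.servo_line([0.46,0.30,0.15]); manip.sleep(.2); c2,i2=snap("hs2")
print(manip.current_clock())
cv2.imwrite("pics/hs12.png",np.hstack([i1[100:,120:520],i2[100:,120:520]]))
```

```text
2.6583
```

View pics/hs12.png

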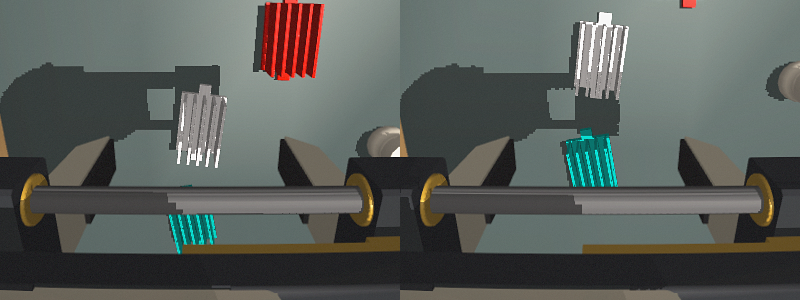

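The left view shows silver at crop (203,128), which is full (323,228). The right view shows it at crop (600,57), which is full (320,157). The ear at the +y end is visible in both. I'll enlarge both to pick landmarks.

Run:
```python
from h import *
a=cv2.imread("pics/hs1.png")[180:270,285:365]; b=cv2.imread("pics/hs2.png")[107:207,285:365]
s=lambda x:cv2.resize(x,None,fx=5,fy=5,interpolation=cv2.INTER_CUBIC)
A=s(a);B=s(b);A=np.pad(A,((0,50),(0,0),(0,0)))
cv2.imwrite("pics/hsz.png",np.hstack([A,B]))
```

```text
(no output)
```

View pics/hsz.png

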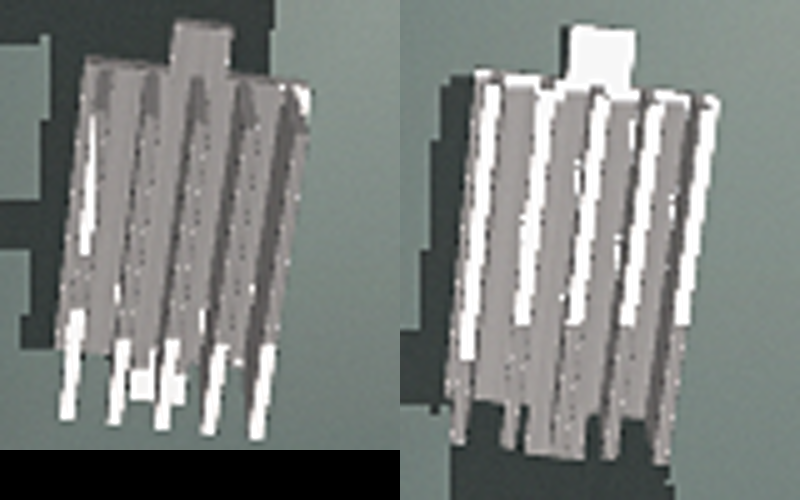

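In the enlarged views, the base +y corners are at view 1 (88,58) and (310,85), and view 2 (75,72) and (318,98). The fin ends at −y (outer fins) are at view 1 (67,420) and (257,439), and view 2 (58,444) and (262,463). I'll triangulate them all.

Run:
```python
from h import *
c1,c2=np.load("pics/hs1.npz"),np.load("pics/hs2.npz")
m=lambda p,o:(np.array(p)+.5)/5-.5+o
L={}
for n,a,b in (("baseL",(88,58),(75,72)),("baseR",(310,85),(318,98)),("finL",(67,420),(58,444)),("finR",(257,439),(262,463)),("ear",(203,25),(204,28))):
    x,r=tri([c1,c2],[m(a,(285,180)),m(b,(285,107))]); L[n]=x; print(n,x.round(4),np.round(r,1))
    for c,p,o in ((c1,a,(285,180)),(c2,b,(285,107))): print("   plane",plane(c,[m(p,o)],0.035 if n[0]=="f" else .006)[0].round(4))
```

```text
baseL [ 0.4439  0.3619 -0.0009] [0.5 0.5]
   plane [0.4447 0.364  0.006 ]
   plane [0.4437 0.3624 0.006 ]
baseR [0.4896 0.3575 0.0028] [0. 0.]
   plane [0.4892 0.3585 0.006 ]
   plane [0.4892 0.3577 0.006 ]
finL [0.4411 0.2983 0.034 ] [0. 0.]
   plane [0.4412 0.2989 0.035 ]
   plane [0.4412 0.2986 0.035 ]
finR [0.4782 0.2954 0.0361] [0. 0.]
   plane [0.4784 0.2948 0.035 ]
   plane [0.4783 0.2951 0.035 ]
ear [0.4677 0.3703 0.004 ] [0. 0.]
   plane [0.4676 0.3709 0.006 ]
   plane [0.4677 0.3704 0.006 ]
```

Sizes check out: base 45.3 mm, length 64.2 mm, fins at 35 mm. The centre is (0.4633, 0.3287) with yaw −6.2°. Next I'll grasp, lift, and look at the bracket from two places.

Run:
```python
from h import *
yaw=np.radians(-6.2); q=down(yaw).as_quat(); X=np.array([.46325,.3287])
manip.move_pose([*X,.10],q); manip.servo_line([*X,.012],vel=.1); manip.sleep(.2)
print(manip.current_tool_pos(),manip.current_force())
effector.close(60); manip.sleep(.3)
print("gap",manip.current_finger_gap(),manip.current_gripper_force(),manip.current_tool_pos())
manip.servo_line([*X,.17],vel=.15); manip.sleep(.3); print("lift",manip.current_finger_gap(),manip.current_force())
print(manip.current_clock())
manip.move_pose([.48,-.095,.17],down(0).as_quat()); manip.sleep(.3); c1,i1=snap("br1")
manip.servo_line([.54,-.095,.17]); manip.sleep(.3); c2,i2=snap("br2")
print(manip.current_clock(),manip.current_force())
s=lambda x:cv2.resize(x,None,fx=2,fy=2,interpolation=cv2.INTER_CUBIC)
cv2.imwrite("pics/br12.png",np.hstack([s(i1[0:260,220:420]),s(i2[0:260,180:380])]))
```

```text
[0.46368675 0.32903307 0.01267153] [0.70802734 0.67269661 0.30760399]
gap 0.03975075662070439 59.99220013618469 [0.46324072 0.32863653 0.01197745]
lift 0.03982600059669871 [ 0.30023681 -0.80535586 -1.74401357]
6.9
9.7167 [-0.27352568 -0.45629423 -0.60964896]
```

View pics/br12.png

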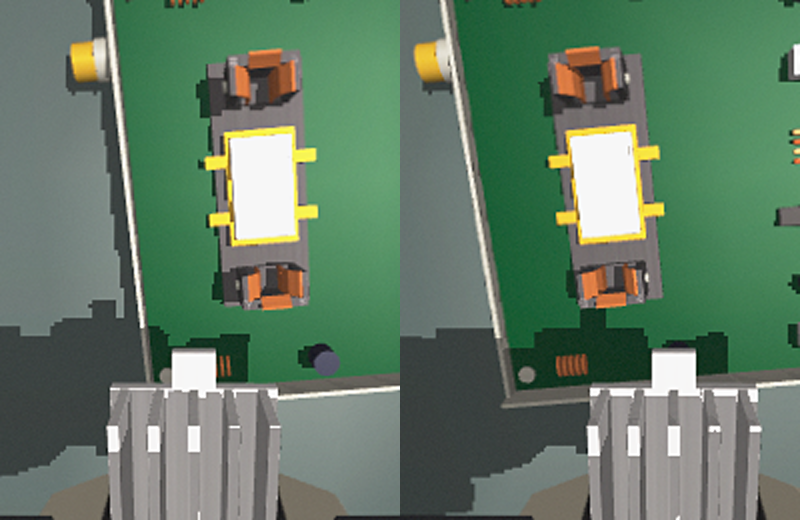

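Both views show the white lid, centred at crop (263,187) left and (607,185) right. The copper-lined slots are at about (263,75) and (275,285) left. The held sink's ear tip is at (193,350) left and (673,350) right. I'll segment the lid and triangulate it, then check the sink in the hand.

Run:
```python
from h import *
C=[];B=[]
for n,(x0,x1) in (("br1",(310,390)),("br2",(240,320))):
    c=np.load(f"pics/{n}.npz"); im=cv2.imread(f"pics/{n}.png")
    sub=im[50:130,x0:x1]; m=(sub.min(2)>200).astype(np.uint8)
    k=max(cv2.findContours(m,cv2.RETR_EXTERNAL,cv2.CHAIN_APPROX_NONE)[0],key=cv2.contourArea)
    b=cv2.boxPoints(cv2.minAreaRect(k)); b=np.array(sorted(b.tolist(),key=lambda p:p[1])); b=np.vstack([sorted(b[:2].tolist()),sorted(b[2:].tolist())])+[x0,50]
    C.append(c);B.append(b)
    P=plane(c,b,.042); print(n,b.round(1).tolist()); ctr=P.mean(0); d=(P[0]+P[1]-P[2]-P[3])/2; w=(P[1]+P[3]-P[0]-P[2])/2
    print(" plane centre",ctr.round(4),"len",np.linalg.norm(d)*1e3,"wid",np.linalg.norm(w)*1e3,"yaw",np.degrees(np.arctan2(-d[0],d[1])))
print("tri corners",[tri(C,[B[0][i],B[1][i]])[0].round(4).tolist() for i in range(4)])
print("tri ctr",tri(C,[B[0].mean(0),B[1].mean(0)]))
# posts: slot mouth copper back-leaf tops (crop px)
for n,a,b in (("slot+ back top edge",(265,51),(582,49)),("slot- back bottom edge",(277,308),(612,306))):
    x,r=tri(C,[((a[0]+.5)/2-.5+220,(a[1]+.5)/2-.5),((b[0]-400+.5)/2-.5+180,(b[1]+.5)/2-.5)]); print(n,x.round(4),np.round(r,1))
# held ear tip, top face corners
for c,a,tx in ((C[0],[(172,351),(215,350)],.48),(C[1],[(652-400,350),(695-400,349)],.54)):
    P=plane(c,[((u+.5)/2-.5+(220 if tx<.5 else 180),(v+.5)/2-.5) for u,v in a],.164); print("ear corners rel TCP",(P-[tx,-.095,.17]).round(4).tolist())
```

```text
br1 [[334.7, 68.5], [365.0, 66.6], [337.9, 119.1], [368.1, 117.2]]
 plane centre [ 0.5101 -0.0088  0.042 ] len 42.07167065022464 wid 26.158104837310702 yaw 5.598962203585801
br2 [[264.6, 68.1], [294.7, 65.1], [269.7, 118.5], [299.8, 115.5]]
 plane centre [ 0.5096 -0.0088  0.042 ] len 41.74600597532458 wid 26.204150713374414 yaw 4.263705473842341
tri corners [[0.4953, 0.0111, 0.0419], [0.5208, 0.013, 0.0419], [0.4985, -0.0305, 0.0466], [0.5247, -0.0284, 0.0468]]
tri ctr (array([ 0.5098236 , -0.00844903,  0.0440782 ]), [np.float64(0.0011377539508410518), np.float64(0.0011377539508453135)])
slot+ back top edge [0.5059 0.0384 0.0732] [0. 0.]
slot- back bottom edge [ 0.5141 -0.0563  0.0715] [0. 0.]
ear corners rel TCP [[-0.0057, 0.0431, -0.006], [0.0058, 0.0434, -0.006]]
ear corners rel TCP [[-0.0064, 0.0426, -0.006], [0.005, 0.0429, -0.006]]
```

Everything agrees: lid 42×26 mm at z ≈ 0.042–0.044, slot span 95 mm, yaw 5.0°, centre (0.510, −0.0088). The held ear reads 0.7 mm towards +y, so I'll compensate for that. Next I'll go above the bracket and insert in guarded 1 mm steps.

Run:
```python
from h import *
q=down(np.radians(5.0)).as_quat(); X=np.array([.5100,-.0095])
manip.move_pose([*X,.12],q); manip.sleep(.3)
manip.servo_line([*X,.088],vel=.1); manip.sleep(.3)
f0=np.mean([manip.current_force() for _ in range(3)],0); print("f0",f0,manip.current_tool_pos())
zc=.088; plat=[]; log=[]
while zc>.042:
    u=zc-.012-.042
    zc-=.001 if u>.004 else .0005
    manip.servo_line([*X,zc],vel=.02); manip.sleep(.06)
    p=manip.current_tool_pos(); f=manip.current_force()-f0; F=f[2]
    u=(p[2]-.012-.042)*1e3+F/5; log.append((round(p[2]*1e3,1),round(u,1),*f.round(1)))
    if 2.5<u<12: plat.append(F)
    base=np.median(plat[-6:]) if plat else 99
    if (u>23 and F>8) or F>30 or (u<2.5 and F>base+7): break
print(*log[::2],log[-1],sep="\n"); print("plateau",base,manip.current_clock())
```

```text
f0 [ 0.01705581 -0.17590296 -0.73855673] [ 0.51044857 -0.00950407  0.08853979]
(np.float64(87.0), np.float64(32.9), np.float64(0.0), np.float64(0.4), np.float64(-0.8))
(np.float64(85.0), np.float64(30.8), np.float64(-0.2), np.float64(0.3), np.float64(-0.8))
(np.float64(83.0), np.float64(28.8), np.float64(0.6), np.float64(0.3), np.float64(-1.0))
(np.float64(81.0), np.float64(27.0), np.float64(-0.4), np.float64(-0.2), np.float64(0.2))
(np.float64(79.0), np.float64(24.8), np.float64(0.2), np.float64(-0.6), np.float64(-0.8))
(np.float64(77.0), np.float64(22.8), np.float64(-0.7), np.float64(0.4), np.float64(-0.9))
(np.float64(75.1), np.float64(21.0), np.float64(1.1), np.float64(0.7), np.float64(-0.1))
(np.float64(73.3), np.float64(20.5), np.float64(0.3), np.float64(0.8), np.float64(5.8))
(np.float64(71.6), np.float64(19.4), np.float64(-2.1), np.float64(0.4), np.float64(9.3))
(np.float64(69.8), np.float64(17.9), np.float64(-2.3), np.float64(0.7), np.float64(10.3))
(np.float64(68.0), np.float64(16.6), np.float64(-2.5), np.float64(0.7), np.float64(13.0))
(np.float64(66.2), np.float64(15.1), 
[... 635 characters left out ...]
.5), np.float64(-0.2), np.float64(11.2))
(np.float64(54.2), np.float64(2.6), np.float64(-1.9), np.float64(0.2), np.float64(11.9))
(np.float64(53.2), np.float64(1.7), np.float64(-2.1), np.float64(-0.9), np.float64(12.3))
(np.float64(52.2), np.float64(0.5), np.float64(-0.5), np.float64(0.4), np.float64(11.3))
(np.float64(51.4), np.float64(0.0), np.float64(-1.9), np.float64(0.1), np.float64(13.1))
(np.float64(50.7), np.float64(0.1), np.float64(-3.1), np.float64(0.3), np.float64(17.0))
(np.float64(50.0), np.float64(0.1), np.float64(-3.8), np.float64(-0.0), np.float64(20.7))
(np.float64(50.0), np.float64(0.1), np.float64(-3.8), np.float64(-0.0), np.float64(20.7))
plateau 11.53373408990749 26.3833
```

It bottomed exactly at the seat: depth 0.1 mm, with the force rising about 5 N/mm to 20.7 N, so about 9 N on the lid. Next I'll relax with the board, release, retreat and look.

Run:
```python
from h import *
X=[.5100,-.0095]
manip.servo_line([*X,.0537],vel=.02); manip.sleep(.3); print(manip.current_tool_pos(),manip.current_force())
effector.open_jaws(); manip.sleep(.3); print(manip.current_finger_gap(),manip.current_force())
manip.servo_line([*X,.11],vel=.08)
q=down(np.radians(5)).as_quat()
manip.move_pose([.50,-.07,.17],q); manip.sleep(.3); c1,i1=snap("f1")
manip.servo_line([.50,-.01,.20]); manip.sleep(.3); c2,i2=snap("f2"); print(manip.current_clock())
s=lambda x:cv2.resize(x,None,fx=2,fy=2,interpolation=cv2.INTER_CUBIC)
cv2.imwrite("pics/f12.png",np.hstack([s(i1[0:260,220:420]),s(i2[60:320,220:420])]))
```

```text
[ 0.51010253 -0.00947792  0.05359221] [1.16289672 0.79181715 2.76550099]
0.09136304656046311 [ 0.70752548 -0.31637509 -0.1374704 ]
30.95
```

View pics/f12.png

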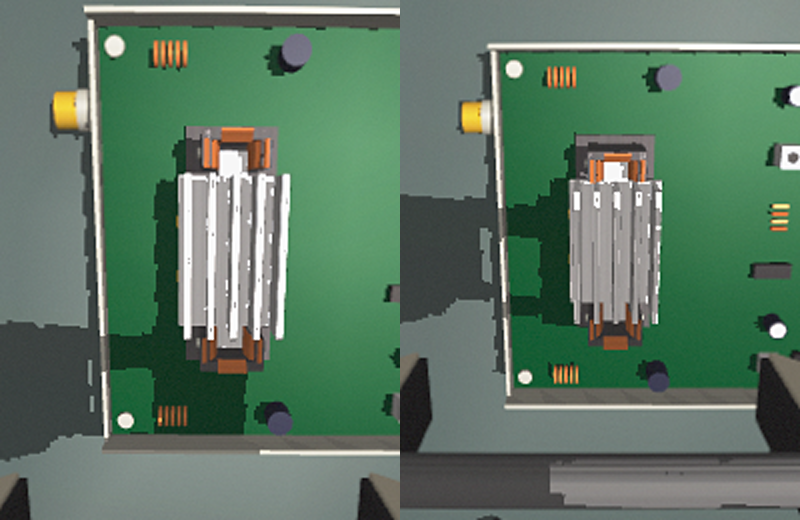

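The sink sits between the posts, with its ear at (232,162) left and (613,172) right between the copper leaves. I'll check the fin-top heights at all four corners; home is 77 mm.

Run:
```python
from h import *
C=[np.load("pics/f1.npz"),np.load("pics/f2.npz")]
for n,a,b in (("L+",(185,175),(575,182)),("R+",(286,176),(659,182)),("L-",(187,340),(577,322)),("R-",(281,338),(655,322))):
    x,r=tri(C,[((a[0]+.5)/2-.5+220,(a[1]+.5)/2-.5),((b[0]-400+.5)/2-.5+220,(b[1]+.5)/2-.5+60)]); print(n,x.round(4),np.round(r,1))
```

```text
L+ [0.4875 0.0206 0.052 ] [0.1 0.1]
R+ [0.5286 0.024  0.0517] [0.4 0.4]
L- [ 0.4942 -0.0444  0.0712] [0.1 0.1]
R- [ 0.5315 -0.0387  0.0774] [0.2 0.2]
```

The "+" points fall on the base-plate corner (48 mm at home) and the "−" points on the fin tops (77 mm). Both match home and level to within the roughly 5 mm this short baseline can resolve. The stronger evidence is the force: bottoming exactly at seat height, and release while still lightly pressed. I'll hand it in.

```bash
python3 -c "
from h import *
print(manip.current_force(),manip.current_clock()); print(manip.hand_in())"
```

```text
[-0.18518801 -0.06391336 -0.27457915] 30.95
the job is handed in; nothing more can be done
None
```

The aluminium heat sink is in the bracket, judged fully home because it bottomed at seat height with about 9 N estimated on the transistor (camera heights only good to about 5 mm); I released it and handed the job in at 31 s with the other things on the bench left alone.

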